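Turn the sorting plate to its black side

ROBOT

A 6-joint arm with a two-finger parallel gripper is mounted at the origin on a cart in front of the work surface, level with it; the furniture and walls round the work are solid. World frame = base frame: x ahead of the robot, y to its left, z up, the work surface at z = 0. Lengths are in m, angles in degrees, forces in N, time in s.
With the tool pointing down it reaches from about 0.35 to 0.875 m from the base axis. Payload 4.2 kg.
Tool frame: the origin (TCP) lies between the finger pads; the fingertips stand 11 mm ahead of it and the grasp point (between the pads) lies 8 mm behind it; z points along the fingers, y is the direction in which the jaws open and shut (so a half turn about z gives the same grasp; the last joint's range is limited). The gripper opens to 87 mm and grips with 3 to 60 N. Pads are 19 mm wide; open, the fingers measure 117 mm over their backs; the gripper's body (75 mm by 190 mm) begins 51 mm behind the grasp point.
Start: joints at [90.103, 22.042, 0.453, 0, -68.411, -14.817], TCP at [0.159, 0.604, 0.234] pointing down, gripper open.
Joint ranges: [-179.83, 179.83], [-69.29, 118.12], [-61.27, 80.66], [-181.25, 117.63], [-171.15, -9.14], [-177.46, 177.46]. Speed limits (degrees/s): [159.86, 159.86, 180, 180, 180, 180].

INTERFACE

Orientations are given as a 3x3 rotation matrix whose columns are the frame's x, y, z axes.
In Python, from station import sense, capture, get_calibration, finish_job, search_frame, cut_out gives the robot as it stands.
- The arm moves only by the tool arm_command, never from a script. Its argument "rows" is a list of rows, each an object with "fingers": the opening in per cent of the stroke, from 0 (shut) to 100 (fully open); "travel": the shift along the tool's x, y, z in cm, a list of three; "roll": the turn about the tool's z in degrees. A call has 1 to 10 rows; each row is the pose to reach, as a shift and turn from the pose commanded when the call began, along the tool's axes at that moment; what a row does not reach only later rows make up. A row lasts 1/10 s, in which the tool goes at most 50 mm and 8.59 degrees, less where a joint would pass 70% of its speed; a pose out of reach is approached as far as the arm can. A call with a gripper value outside its range is refused whole. The fingers move at their own pace and stop on an object; the grip force is fixed at half the most. Time passes only in rows, so rows that repeat a pose let the fingers close. It gives the time, the measured TCP pose, the force and the opening at its end, in the units of the state.
- sense(): the state, without advancing time (a new reading comes with each control period).
- capture(name): name is "side" or "top"; returns (picture, depth): 384x512x3 uint8, red, green, blue; 384x512 float32, m along the optical axis (not along the pixel's ray), 0 where there is no reading.
- get_calibration(name): a dict with "fov_y" (degrees; the focal length in pixels is half the picture's height over the tangent of half this angle, whatever the lens; pixels are square), "cx", "cy" (the principal point, pixels), "origin" and "attitude" of the camera in the world. Camera axes: x right, y down, z forward; pixel columns grow to the right and rows downward; lengths in m; the calibration is good to about 2 mm. A picture is of the moment at which its call begins. get_calibration takes no time and is no camera call.
- finish_job(): hands the job in, once; it reports no verdict.
Trained networks look in the newest picture that a camera, given by its name, has taken for a name from the list of things; names that differ only in an ending like _2 or _b are one class to them, and where a whole thing is asked for, a point or a joint stands for the part that bears it (a point fixed in the world has none). Each returns a list of dicts, best first, with "p" (0 to 1); they miss things now and then, are a little off and sometimes report something else, mostly with a low value. They report only what shows in the picture. A call takes as long as a camera call.
- search_frame(camera, label): "position" ([x, y, z] in m, in world coordinates, good to about 4 mm: the middle of the surface that is visible of it).
- cut_out(camera, label): "mask" (384x512 bool, what is visible of it).
The state is a dict: "time_s": time; "joints": joint angles; "joint_velocities": joint speeds; "effort": joint torques, N m; "tcp_pos": TCP position; "ee_rot": TCP orientation; "wrist_force": force on the tool from outside, world axes, zero at the start; "moment": the same for the moment, N m; "gripper_width": opening from 0.0 (shut) to 1.0 (fully open).
Only numpy, scipy, OpenCV 4.12 (cv2) and the standard library are available. Lean on these libraries where they do the work, as an engineer would, in place of code of your own. Each camera call takes 0.05 s, during which the arm holds its last target. There are 200 camera calls.

TASK

The next lot is pale moonstones, which vanish on white: turn the grooved sorting plate over so that its black side faces up, and seat it again on the sorting stand, flat and fully down over both locating pins (the large hole on the large pin, the small hole on the small one). Let go of it and leave the other things on the table where they are.

Things in the scene. Friction and masses are not known exactly. Their poses are not given: they have to be found in the camera images.
- plate_center (a point): centre (half-way up) of the loose sorting plate: a flat rigid rectangle, 64 mm along its own x, 112 mm along y, 10 mm thick, about 0.12 kg; white on the face its own +z points out of, black on the other, shallow grooves on both. Its x sides are straight and can be pinched, 64 mm apart, anywhere along y. At the start it sits on the stand, white up, its axes along the stand's
- big_hole (a point): middle (half-way through) of the plate's large through hole, 13 mm in diameter, 19 mm from plate_center to its -x; axes as the plate. Both holes lie on the plate's x axis: turned over about that axis the plate fits its pins again; turned over about its y axis it needs a half turn in yaw too
- small_hole (a point): middle (half-way through) of the plate's small through hole, 9 mm in diameter, 20 mm from plate_center to its +x; axes as the plate
- stand: fixed grey sorting stand; origin on the table under its middle, z up. Foot 104 x 152 mm (x, y), 12 mm high; on it a pedestal with an aluminium top, 52 x 96 mm (x, y), whose upper face, 48 mm above the table, carries the plate, which overhangs it by 6 mm at each x side. A seated plate has its centre 53 mm above the table
- big_pin (a point): foot of the stand's large locating pin on the top face, 19 mm to the stand's -x side: 10 mm in diameter, 8 mm high with a tapered tip (the large hole has 1.5 mm play all round)
- small_pin (a point): foot of the stand's small locating pin on the top face, 20 mm to the stand's +x side: 6 mm in diameter, 8 mm high with a tapered tip (the small hole has 1.5 mm play all round)
- riser_front (a point): middle of the upper front edge of a fixed low display riser (blue block, wooden top board), 274 mm along its x, 94 mm along its y, 45 mm high; this edge is on its -y side, towards the stand, 45 mm above the table; the straight upright face below it (the board juts out 2 mm) is free and firm enough to lean the plate on. A small jar stands near each end of its top
- jar_green: small round black gem jar with a green stone, 33 mm across, 22 mm high, on the riser's top 105 mm to its +x end; origin under its middle
- jar_blue: small round black gem jar with a blue stone, 33 mm across, 22 mm high, on the riser's top 105 mm to its -x end; origin under its middle
- palm_red: bystander: polished red-brown palm stone, 48 x 35 x 24 mm; origin under its middle
- pale_cards: bystander: bundle of cards of pale moonstones, 126 x 148 x 31 mm; origin under its middle
- dish: bystander: round steel sorting dish, 101 mm across, 21 mm high; origin under its middle
- loupe: bystander: folded steel loupe, 25 x 45 x 14 mm; origin under its middle
- tweezers: bystander: gem tweezers, 167 mm long, 8 mm high, lying; origin under their middle
- torch: bystander: black pocket torch, 113 mm long, 26 mm thick, lying; origin under its middle

How it is judged:
By the outcome, as a careful person would: the job done as asked, in the order asked, and still so for the second after the job is handed in, with the robot touching nothing.
It also fails if it takes over 54 s, if anything falls off the work surface, if the arm or the gripper's body presses on something with over 40 N, if the wrist force passes 120 N, or if a joint passes its speed limit or range.

## Working session

There is one attempt and no reset: what is moved stays moved. The work goes in short steps, Python scripts to look and compute and a tool call to move; the robot and the scene stay as the last step left them, time stands still between calls to the robot, and variables do not carry over. Pictures are saved under pics/ and viewed, about 8 in all and at most 12, crops included, and the job is handed in when it is done.

Besides the shell and the picture viewer there is one more tool, called after "Request:" as name(argument=value, ...), one argument or row to a line, values as JSON. arm_command: Moves the arm, as the interface text tells. Its arguments: {"type":"object","properties":{"rows":{"type":"array","items":{"type":"object","properties":{"fingers":{"type":"number"},"travel":{"type":"array","items":{"type":"number"}},"roll":{"type":"number"}}}}},"required":["rows"]}

```bash
mkdir -p pics; ls; python3 - <<'E'
from station import *
import cv2,numpy as np
s=sense();print(s)
ims=[]
for c in("side","top"):
    k=get_calibration(c);print(c,k)
    im,d=capture(c);ims.append(im)
    cv2.imwrite(f"pics/{c}0.png",im[:,:,::-1])
    for l in["plate_center","stand","big_hole","small_hole","riser_front","jar_green","jar_blue","palm_red","pale_cards","dish","loupe","tweezers","torch"]:
        r=search_frame(c,l);print(l,[(np.round(x["position"],3).tolist(),round(x["p"],2)) for x in r[:2]])
E
```

```text
pics
{'time_s': 0.0, 'joints': array([ 9.01023578e+01,  2.20897000e+01,  3.79360459e-01, -2.78900650e-02,
       -6.84102725e+01, -1.48167630e+01]), 'joint_velocities': array([ 0.03140782,  0.0426274 , -0.0539367 ,  0.04769878,  0.0632887 ,
       -0.13608806]), 'effort': array([-3.87525124e-04, -3.90666997e+01,  1.87405872e+01,  4.21982959e+00,
        1.10755194e-02, -1.91573922e-04]), 'tcp_pos': array([0.15858756, 0.60394851, 0.23247073]), 'ee_rot': array([[ 9.67158314e-01, -2.54174338e-01, -4.48861296e-04],
       [-2.54174714e-01, -9.67156027e-01, -2.10584153e-03],
       [ 1.01131970e-04,  2.15077134e-03, -9.99997682e-01]]), 'wrist_force': array([-0.85329099, -0.19789417,  0.16969291]), 'moment': array([-0.02134747,  0.00772729,  0.00881546]), 'gripper_width': 0.9998571305721833}
side {'fov_y': 42.06924143751273, 'cx': 257.96607214430105, 'cy': 184.50016277525185, 'origin': array([ 1.20628529, -0.39482232,  0.99103839]), 'attitude': array([[ 0.59813473,  0.60216881, -0.52879822],
       [ 0.8013689 , -0.44404145,  0.40079306],
       [ 0.00653675, -0.6634907 , -0.74815597]])}
p
[... 815 characters left out ...]
,  0.00961597, -0.0259633 ],
       [ 0.02417591, -0.15388257, -0.98779334]])}
plate_center [([0.533, 0.0, 0.054], 0.77)]
stand [([0.51, 0.016, 0.01], 0.83), ([0.532, -0.0, 0.052], 0.51)]
big_hole [([0.532, -0.003, 0.057], 0.66)]
small_hole [([0.529, -0.001, 0.057], 0.95), ([0.646, -0.223, 0.02], 0.49)]
riser_front [([0.551, 0.278, 0.045], 0.67)]
jar_green [([0.646, 0.305, 0.057], 0.6)]
jar_blue [([0.646, -0.222, 0.019], 0.31)]
palm_red [([0.615, 0.423, 0.02], 0.63)]
pale_cards [([0.648, -0.223, 0.022], 0.66)]
dish [([0.375, -0.209, 0.007], 0.85)]
loupe [([0.372, 0.154, 0.014], 0.71)]
tweezers [([0.373, -0.208, 0.006], 0.26)]
torch [([0.692, 0.101, 0.019], 0.8), ([0.51, 0.016, 0.012], 0.33)]
```

```bash
python3 - <<'E'
import cv2
for c in("side","top"):
    cv2.imwrite(f"pics/{c}0b.png",cv2.resize(cv2.imread(f"pics/{c}0.png"),(768,576)))
E
```

```text
(no output)
```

View pics/side0b.png

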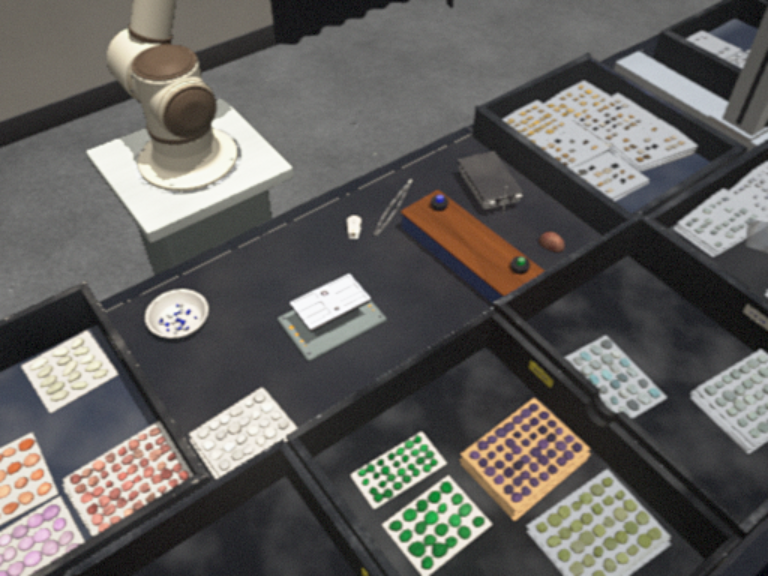

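View pics/top0b.png

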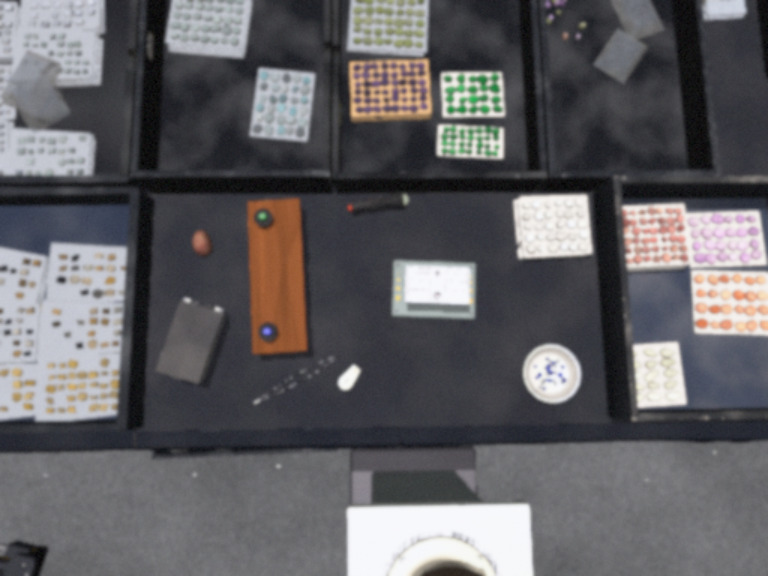

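The side view shows the white plate on the stand at (330,300), the riser with its jars at (470,240), and the torch hidden. The top view shows the plate at (437,283), the riser front edge at x≈305, the loupe at (350,377) and the torch at (378,204). Next I'll measure poses from masks and depth.

```bash
cat > h.py <<'E'
from station import *
import cv2,numpy as np
def cloud(c,d):
    k=get_calibration(c);f=192/np.tan(np.radians(k["fov_y"]/2))
    v,u=np.mgrid[:384,:512]
    P=np.stack([(u-k["cx"])/f*d,(v-k["cy"])/f*d,d],-1)
    return P@k["attitude"].T+k["origin"]
def look(c):
    im,d=capture(c);return im,d,cloud(c,d)
def rect(P):
    r=cv2.minAreaRect(P[:,:2].astype(np.float32)*1000);return np.round(np.array(r[0]),1),np.round(r[1],1),round(r[2],1)
E
python3 - <<'E'
from h import *
for c in("top","side"):
    im,d,P=look(c)
    for l,z0,z1 in[("plate_center",.045,.07),("stand",.004,.02),("riser_front",.035,.052)]:
        m=cut_out(c,l)
        if not m: print(c,l,"none");continue
        m=m[0]["mask"]&(d>0)
        q=P[m];q=q[(q[:,2]>z0)&(q[:,2]<z1)]
        print(c,l,len(q),rect(q),np.round(q.mean(0),4),np.round(np.median(q[:,2]),4))
    # geometric selection near stand
    X,Y,Z=P[...,0],P[...,1],P[...,2]
    m=(d>0)&(abs(X-.53)<.08)&(abs(Y)<.1)&(im.min(-1)>150)&(Z>.04)
    print("white",m.sum(),rect(P[m]),np.median(Z[m]))
    m=(d>0)&(abs(X-.55)<.2)&(abs(Y-.27)<.1)&(Z>.038)&(Z<.055)
    print("riser",m.sum(),rect(P[m]),np.median(Z[m]))
    m=(d>0)&(abs(X-.53)<.15)&(abs(Y-.0)<.12)&(Z>.007)&(Z<.055)
    print("foot",m.sum(),rect(P[m]))
    big=cv2.resize(im[130:250,170:350] if c=="top" else im[160:260,170:300],None,fx=4,fy=4,interpolation=2)
    cv2.imwrite(f"pics/{c}1.png",big[:,:,::-1])
E
```

```text
top plate_center 1002 (array([532. ,  -2.1]), array([110.7,  63.3]), 87.3) [ 0.5314 -0.003   0.0569] 0.0569
top stand 1007 (array([ 5.32e+02, -3.00e-01]), array([151.9, 104.6]), 87.9) [0.5225 0.0072 0.0119] 0.0119
top riser_front 3378 (array([555.9, 281.1]), array([274.4,  94.7]), 3.3) [0.5524 0.2789 0.0452] 0.0452
white 1058 (array([532.6,  -1.4]), array([112.7,  64.4]), 87.2) 0.05691573552048035
riser 3545 (array([567.5, 270.1]), array([300.8, 198.4]), 0.2) 0.0451734609829848
foot 1203 (array([487.5,   1.2]), array([207.5, 194.2]), 86.0)
side plate_center 1029 (array([531.3,  -0.9]), array([114.2,  69.3]), 86.8) [ 0.5335 -0.0031  0.0567] 0.0569
side stand 1095 (array([ 5.339e+02, -2.000e-01]), array([154.3, 104.3]), 85.6) [ 0.5521 -0.0164  0.012 ] 0.012
side riser_front 2380 (array([551.5, 280.6]), array([268.4,  97.4]), 2.7) [0.5588 0.2751 0.0451] 0.0453
white 973 (array([ 5.31e+02, -5.00e-01]), array([113.9,  69. ]), 86.2) 0.05714260828975759
riser 2583 (array([578.6, 253.1]), array([320.2, 201.1]), 6.1) 0.04539658676770053
foot 1412 (array([550.2,   8.9]), array([213.8, 122.9]), 67.5)
```

View pics/side1.png

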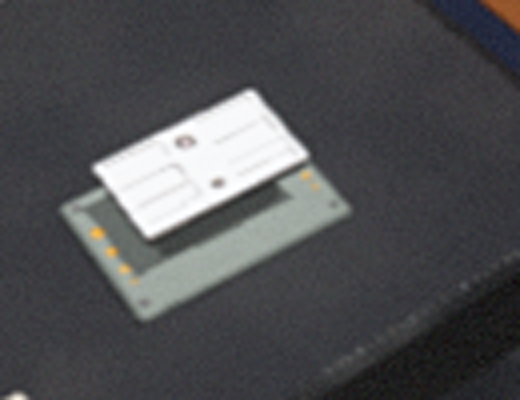

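The crop shows the big hole at (185,140), on the robot side (−x), and the small hole at (217,183). So the stand's axes are close to world, with yaw about −2.7°, and the riser's yaw is +3.3°.

My plan:
1. Pinch the x sides just off centre.
2. Use the riser edge and then the pedestal edge to turn the plate about the pinch axis.
3. Come down straight over the pins.

```bash
cat >> h.py <<'E'
S0=np.array([.532,-.001]);A=np.radians(-2.7)
def stand(x,y): # mm in stand frame -> world
    return S0+np.array([np.cos(A)*x-np.sin(A)*y,np.sin(A)*x+np.cos(A)*y])/1000
def go(xy,z,yaw=-92.7):
    s=sense();R=s["ee_rot"];d=R.T@(np.array([*xy,z])-s["tcp_pos"])
    y=np.degrees(np.arctan2(R[1,0],R[0,0]));r=(y-yaw+180)%360-180
    print("travel",np.round(d*100,2),"roll",round(r,1))
def st():
    s=sense();p=s["tcp_pos"][:2]-S0;c,n=np.cos(A),np.sin(A)
    print("t",round(s["time_s"],2),"stand mm",np.round([1000*(c*p[0]+n*p[1]),1000*(c*p[1]-n*p[0])],1),"z",round(s["tcp_pos"][2]*1000,1),"yaw",round(np.degrees(np.arctan2(s["ee_rot"][1,0],s["ee_rot"][0,0])),1),"F",np.round(s["wrist_force"],1),"M",np.round(s["moment"],2),"w",round(s["gripper_width"],3),"J",np.round(s["joints"],0))
E
python3 -c "
from h import *
go(stand(0,10),.13);st()"
```

```text
travel [51.28 48.11 10.35] roll 78.0
t 1.8 stand mm [-401.4  587.2] z 233.5 yaw -14.7 F [-0.4  0.4  0.1] M [-0.02 -0.02  0.03] w 0.998 J [ 90.  22.   0.  -0. -68. -15.]
```

Request:
arm_command(
  rows=[
    {"fingers": 100, "travel": [25, 24, 0], "roll": 40},
    {"fingers": 100, "travel": [25, 24, 0], "roll": 40},
    {"fingers": 100, "travel": [25, 24, 0], "roll": 40},
    {"fingers": 100, "travel": [25, 24, 0], "roll": 40},
    {"fingers": 100, "travel": [25, 24, 0], "roll": 40},
    {"fingers": 100, "travel": [25, 24, 0], "roll": 40},
    {"fingers": 100, "travel": [51.3, 48.1, 8], "roll": 78},
    {"fingers": 100, "travel": [51.3, 48.1, 8], "roll": 78},
    {"fingers": 100, "travel": [51.3, 48.1, 8], "roll": 78},
    {"fingers": 100, "travel": [51.3, 48.1, 8], "roll": 78},
  ],
)

```text
time_s: 2.8
tcp_pos: [0.4219, 0.1817, 0.1949]
ee_rot: [[0.01, -1.0, 0.001], [-1.0, -0.01, 0.001], [-0.001, -0.001, -1.0]]
wrist_force: [0.9, 1.4, 0.3]
gripper_width: 1.002
```

```bash
python3 -c "
from h import *
go(stand(0,10),.12);st()"
```

```text
travel [ 17.39 -10.87   7.48] roll 3.3
t 2.8 stand mm [-118.6  177.3] z 194.9 yaw -89.4 F [0.9 1.4 0.3] M [ 0.12 -0.17 -0.03] w 1.002 J [ 44.   8. -25.   0. -57. -43.]
```

Request:
arm_command(
  rows=[
    {"fingers": 100, "travel": [17.4, -10.9, 7], "roll": 3.3},
    {"fingers": 100, "travel": [17.4, -10.9, 7], "roll": 3.3},
    {"fingers": 100, "travel": [17.4, -10.9, 7], "roll": 3.3},
    {"fingers": 100, "travel": [17.4, -10.9, 7], "roll": 3.3},
    {"fingers": 100, "travel": [17.4, -10.9, 7], "roll": 3.3},
    {"fingers": 100, "travel": [17.4, -10.9, 7], "roll": 3.3},
    {"fingers": 100, "travel": [17.4, -10.9, 7], "roll": 3.3},
    {"fingers": 100, "travel": [17.4, -10.9, 7], "roll": 3.3},
  ],
)

```text
time_s: 3.6
tcp_pos: [0.5327, 0.012, 0.1253]
ee_rot: [[-0.04, -0.999, 0.001], [-0.999, 0.04, 0.0], [-0.0, -0.001, -1.0]]
wrist_force: [0.2, 0.2, 0.2]
gripper_width: 0.999
```

```bash
python3 -c "
from h import *
go(stand(0,10),.052);st()"
```

```text
travel [0.3  0.02 7.33] roll 0.4
t 3.6 stand mm [ 0.1 13. ] z 125.3 yaw -92.3 F [0.2 0.2 0.2] M [ 0.07 -0.06 -0.02] w 0.999 J [ 19.  19. -21.   0. -50. -21.]
```

Request:
arm_command(
  rows=[
    {"fingers": 100, "travel": [0.3, 0, 4], "roll": 0.4},
    {"fingers": 100, "travel": [0.3, 0, 7.4], "roll": 0.4},
    {"fingers": 100, "travel": [0.3, 0, 7.4], "roll": 0.4},
    {"fingers": 100, "travel": [0.3, 0, 7.4], "roll": 0.4},
    {"fingers": 50, "travel": [0.3, 0, 7.4], "roll": 0.4},
    {"fingers": 50, "travel": [0.3, 0, 7.4], "roll": 0.4},
    {"fingers": 50, "travel": [0.3, 0, 7.4], "roll": 0.4},
    {"fingers": 50, "travel": [0.3, 0, 7.4], "roll": 0.4},
    {"fingers": 50, "travel": [0.3, 0, 7.4], "roll": 0.4},
    {"fingers": 50, "travel": [0.3, 0, 7.4], "roll": 0.4},
  ],
)

```text
time_s: 4.6
tcp_pos: [0.5318, 0.0081, 0.0514]
ee_rot: [[-0.049, -0.999, -0.002], [-0.999, 0.049, -0.0], [0.0, 0.002, -1.0]]
wrist_force: [-2.9, 2.0, 6.2]
gripper_width: 0.733
```

```bash
python3 -c "
from h import *
st()"
```

```text
t 4.6 stand mm [-0.7  9.1] z 51.4 yaw -92.8 F [-2.9  2.   6.2] M [ 0.69  1.19 -0.07] w 0.733 J [ 18.  25. -25.  -0. -40. -21.]
```

Request:
arm_command(
  rows=[
    {"fingers": 50, "travel": [0, 0, -4], "roll": 0},
    {"fingers": 50, "travel": [0, 0, -6], "roll": 0},
    {"fingers": 50, "travel": [-4, 0, -7], "roll": -6},
    {"fingers": 50, "travel": [-8, 0, -7], "roll": -6},
    {"fingers": 50, "travel": [-12, 0, -7], "roll": -6},
    {"fingers": 50, "travel": [-12, 0, -7], "roll": -6},
    {"fingers": 50, "travel": [-12, 0, -7], "roll": -6},
  ],
)

```text
time_s: 5.3
tcp_pos: [0.5382, 0.1287, 0.1203]
ee_rot: [[0.057, -0.998, -0.001], [-0.998, -0.057, -0.0], [0.0, 0.001, -1.0]]
wrist_force: [-0.3, -1.0, -1.2]
gripper_width: 0.728
```

```bash
python3 - <<'E'
from h import *
go([.533,.197],.07,-86.7);st()
im,d,P=look("side")
cv2.imwrite("pics/side2.png",cv2.resize(im[60:260,150:400],None,fx=3,fy=3,interpolation=2)[:,:,::-1])
E
```

```text
travel [-6.85  0.12  5.03] roll -0.0
t 5.3 stand mm [1.000e-01 1.298e+02] z 120.3 yaw -86.7 F [-0.3 -1.  -1.2] M [ 0.08  0.   -0.  ] w 0.728 J [ 30.  21. -18.  -0. -50. -27.]
```

View pics/side2.png

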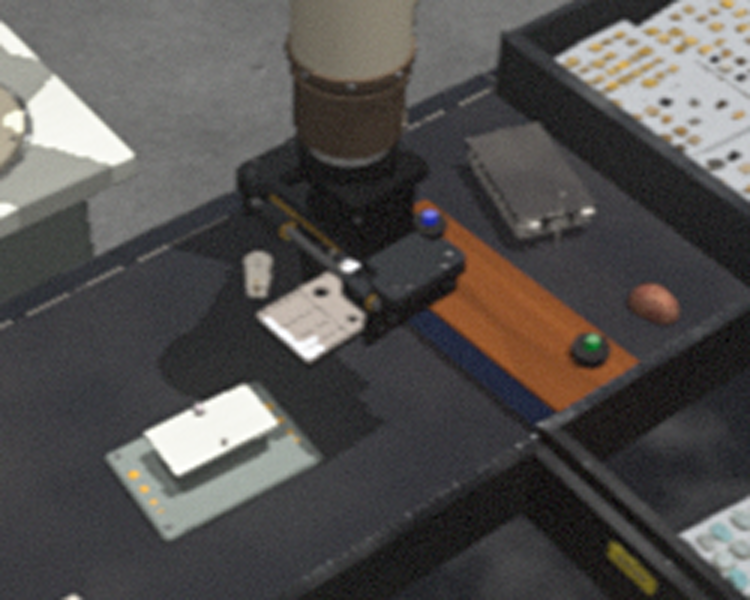

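The plate is held level or slightly nose-down, with its free end at (310,340). I'll add a tilt measurement from depth.

```bash
cat >> h.py <<'E'
def tilt(c="side",zmin=.02):
    im,d,P=look(c);s=sense();q=(P-s["tcp_pos"])@s["ee_rot"]*1000 # tool frame: x=-y_plate-ish, y=-x, z down
    m=(d>0)&(abs(q[...,1])<27)&(abs(q[...,0])<85)&(q[...,2]<80)&(q[...,2]>-45)&(P[...,2]>zmin)&(np.hypot(q[...,0],q[...,2])<85)
    g=im[m].mean(-1);Q=q[m][:,[0,2]]
    l=cv2.fitLine(Q.astype(np.float32),cv2.DIST_HUBER,0,.01,.01).ravel()
    print("n",len(Q),"dir(toolx,down)",np.round(l,2),"angle down-toward-y",round(np.degrees(np.arctan2(l[1],l[0])),1),"x range",Q[:,0].min().round(),Q[:,0].max().round(),"z",Q[:,1].min().round(),Q[:,1].max().round(),"grey",g.mean().round())
    return im,Q
E
python3 -c "
from h import *
tilt()"
```

```text
n 499 dir(toolx,down) [ 1.000e+00  2.000e-02  3.093e+01 -5.490e+00] angle down-toward-y 1.1 x range -36.0 66.0 z -13.0 5.0 grey 178.0
```

Request:
arm_command(
  rows=[
    {"fingers": 50, "travel": [-4, 0.1, 3], "roll": 0},
    {"fingers": 50, "travel": [-6.9, 0.1, 5], "roll": 0},
    {"fingers": 50, "travel": [-6.9, 0.1, 5.6], "roll": 0},
    {"fingers": 50, "travel": [-6.9, 0.1, 6.2], "roll": 0},
    {"fingers": 50, "travel": [-6.9, 0.1, 6.7], "roll": 0},
    {"fingers": 50, "travel": [-6.9, 0.1, 7.2], "roll": 0},
    {"fingers": 50, "travel": [-6.9, 0.1, 7.7], "roll": 0},
    {"fingers": 50, "travel": [-6.9, 0.1, 8.2], "roll": 0},
    {"fingers": 50, "travel": [-6.9, 0.1, 8.7], "roll": 0},
    {"fingers": 50, "travel": [-6.9, 0.1, 8.7], "roll": 0},
  ],
)

```text
time_s: 6.4
tcp_pos: [0.5342, 0.1966, 0.0341]
ee_rot: [[0.056, -0.998, 0.001], [-0.998, -0.056, 0.0], [-0.0, -0.001, -1.0]]
wrist_force: [0.3, -0.5, 3.0]
gripper_width: 0.731
```

```bash
python3 - <<'E'
from h import *
st()
im,_=tilt(zmin=.006)
cv2.imwrite("pics/side3.png",cv2.resize(im[60:260,150:400],None,fx=3,fy=3,interpolation=2)[:,:,::-1])
E
```

```text
t 6.4 stand mm [ -7.1 197.4] z 34.1 yaw -86.8 F [ 0.3 -0.5  3. ] M [-0.27  0.02 -0.03] w 0.731 J [ 37.  29. -21.   0. -40. -33.]
n 502 dir(toolx,down) [ 0.94  0.35 27.07  3.34] angle down-toward-y 20.7 x range -30.0 65.0 z -18.0 26.0 grey 183.0
```

View pics/side3.png

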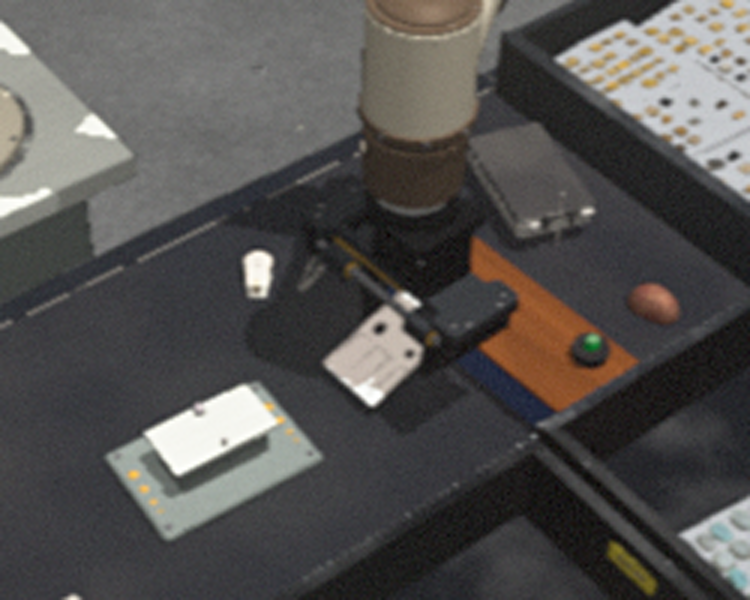

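Tilted about 21° as intended. I'll press a little further, then go to the pedestal's +y face and swing the low end past vertical.

Request:
arm_command(
  rows=[
    {"fingers": 50, "travel": [0, 0, 0.3], "roll": 0},
    {"fingers": 50, "travel": [0, 0, 0.3], "roll": 0},
    {"fingers": 50, "travel": [0, 0, 0.3], "roll": 0},
    {"fingers": 50, "travel": [0, 0, -3.0], "roll": 0},
    {"fingers": 50, "travel": [2, 0, -5], "roll": 6},
    {"fingers": 50, "travel": [5, 0, -5], "roll": 6},
    {"fingers": 50, "travel": [5, 0, -5], "roll": 6},
    {"fingers": 50, "travel": [5, 0, -5], "roll": 6},
  ],
)

```text
time_s: 7.25
tcp_pos: [0.536, 0.1464, 0.0829]
ee_rot: [[-0.05, -0.999, -0.001], [-0.999, 0.05, -0.0], [0.0, 0.001, -1.0]]
wrist_force: [0.6, -0.0, -1.5]
gripper_width: 0.733
```

```bash
python3 - <<'E'
from h import *
st();tilt(zmin=.02);go(stand(0,116),.062)
for a in (25,35,45,60,75,90):
    r=np.radians(a);y,z=48+66*np.cos(r)+5*np.sin(r),40+66*np.sin(r)-5*np.cos(r);print(a,"rel to 116/62:",np.round([(116-y)/10,-(z-1.6-62)/10],2))
E
```

```text
t 7.25 stand mm [ -3.  147.4] z 82.9 yaw -92.9 F [ 0.6 -0.  -1.5] M [ 0.12 -0.09  0.02] w 0.733 J [ 32.  24. -20.  -0. -45. -35.]
n 470 dir(toolx,down) [ 0.91  0.4  32.44  6.83] angle down-toward-y 23.8 x range -20.0 63.0 z -15.0 31.0 grey 177.0
travel [ 3.19 -0.29  2.09] roll -0.1
25 rel to 116/62: [0.61 0.02]
35 rel to 116/62: [ 1.11 -1.02]
45 rel to 116/62: [ 1.78 -1.95]
60 rel to 116/62: [ 3.07 -3.11]
75 rel to 116/62: [ 4.61 -3.89]
90 rel to 116/62: [ 6.3  -4.24]
```

Request:
arm_command(
  rows=[
    {"fingers": 50, "travel": [3.0, -0.3, 2.1], "roll": 0},
    {"fingers": 50, "travel": [3.2, -0.3, 2.1], "roll": 0},
    {"fingers": 50, "travel": [3.8, -0.3, 2.1], "roll": 0},
    {"fingers": 50, "travel": [4.1, -0.3, 1.6], "roll": 0},
    {"fingers": 50, "travel": [4.4, -0.3, 1.0], "roll": 0},
    {"fingers": 50, "travel": [4.7, -0.3, 0.6], "roll": 0},
    {"fingers": 50, "travel": [5.1, -0.3, 0.1], "roll": 0},
    {"fingers": 50, "travel": [5.7, -0.3, -0.5], "roll": 0},
    {"fingers": 50, "travel": [6.3, -0.3, -1.0], "roll": 0},
    {"fingers": 50, "travel": [6.3, -0.3, -1.0], "roll": 0},
  ],
)

```text
time_s: 8.3
tcp_pos: [0.537, 0.0842, 0.0949]
ee_rot: [[-0.049, -0.999, 0.002], [-0.999, 0.049, 0.001], [-0.001, -0.002, -1.0]]
wrist_force: [-1.5, 5.2, 1.4]
gripper_width: 0.732
```

```bash
python3 - <<'E'
from h import *
st();im,_=tilt(zmin=.055)
cv2.imwrite("pics/side4.png",cv2.resize(im[60:260,150:400],None,fx=3,fy=3,interpolation=2)[:,:,::-1])
E
```

```text
t 8.3 stand mm [ 1.  85.3] z 94.9 yaw -92.8 F [-1.5  5.2  1.4] M [ 1.73  0.43 -0.08] w 0.732 J [ 26.  22. -22.  -0. -46. -29.]
n 294 dir(toolx,down) [ 0.54  0.84 15.39 19.64] angle down-toward-y 57.0 x range -12.0 32.0 z -20.0 40.0 grey 150.0
```

View pics/side4.png

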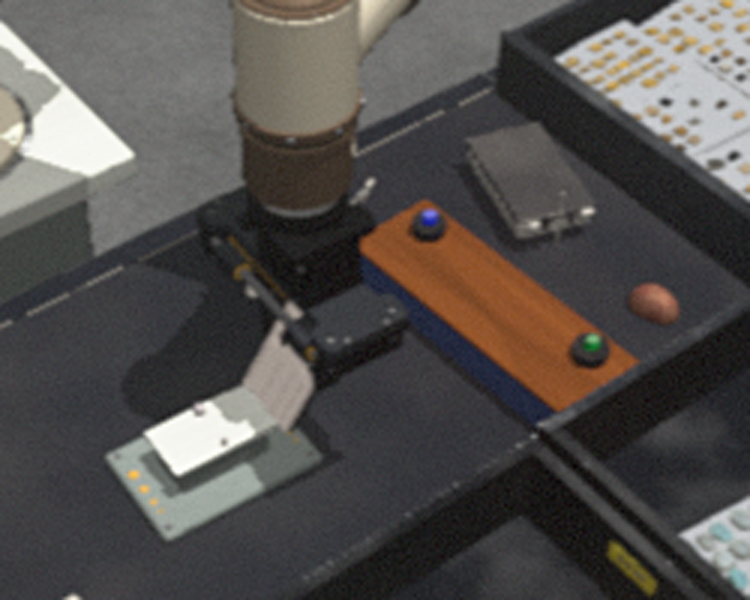

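Now about 57°, with the lower end against the pedestal. I'll continue through vertical.

Request:
arm_command(
  rows=[
    {"fingers": 50, "travel": [0.8, 0, -0.4], "roll": 0},
    {"fingers": 50, "travel": [1.6, 0, -0.7], "roll": 0},
    {"fingers": 50, "travel": [2.4, 0, -0.9], "roll": 0},
    {"fingers": 50, "travel": [3.2, 0, -1.0], "roll": 0},
    {"fingers": 50, "travel": [4.0, 0, -0.9], "roll": 0},
    {"fingers": 50, "travel": [4.7, 0, -0.8], "roll": 0},
    {"fingers": 50, "travel": [5.4, 0, -0.6], "roll": 0},
    {"fingers": 50, "travel": [6.2, 0, -0.4], "roll": 0},
    {"fingers": 50, "travel": [6.2, 0, -0.4], "roll": 0},
  ],
)

```text
time_s: 9.25
tcp_pos: [0.5332, 0.0209, 0.0976]
ee_rot: [[-0.049, -0.999, -0.0], [-0.999, 0.049, -0.001], [0.001, 0.0, -1.0]]
wrist_force: [1.1, 2.0, -0.8]
gripper_width: 0.719
```

```bash
python3 - <<'E'
from h import *
st();im,_=tilt(zmin=.056)
tilt("top",zmin=.056)
cv2.imwrite("pics/side5.png",cv2.resize(im[60:260,150:400],None,fx=3,fy=3,interpolation=2)[:,:,::-1])
E
```

```text
t 9.25 stand mm [ 0.2 21.9] z 97.6 yaw -92.8 F [ 1.1  2.  -0.8] M [ 0.6  -0.27 -0.01] w 0.719 J [ 20.  21. -23.   0. -46. -23.]
n 5 dir(toolx,down) [ 0.99  0.12  1.05 36.83] angle down-toward-y 6.8 x range -24.0 24.0 z 34.0 41.0 grey 106.0
n 6 dir(toolx,down) [  0.99   0.12 -16.54  35.88] angle down-toward-y 7.0 x range -32.0 21.0 z 31.0 41.0 grey 77.0
```

View pics/side5.png

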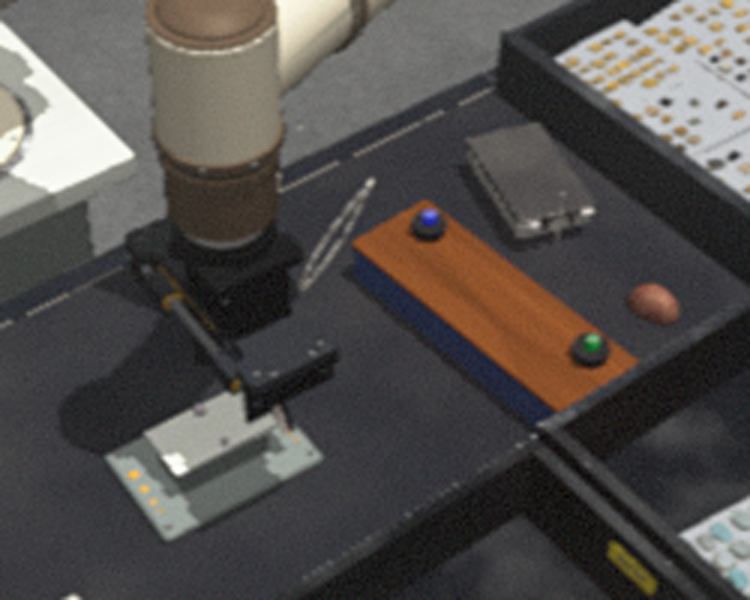

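The gripper hides the plate; only its tail shows at (285,415), past the pedestal's edge. I'll continue along the arc.

Request:
arm_command(
  rows=[
    {"fingers": 50, "travel": [0.6, 0, 0.3], "roll": 0},
    {"fingers": 50, "travel": [1.1, 0, 0.7], "roll": 0},
    {"fingers": 50, "travel": [1.5, 0, 1.1], "roll": 0},
    {"fingers": 50, "travel": [1.9, 0, 1.5], "roll": 0},
    {"fingers": 50, "travel": [2.2, 0, 1.9], "roll": 0},
    {"fingers": 50, "travel": [2.4, 0, 2.2], "roll": 0},
    {"fingers": 50, "travel": [2.4, 0, 2.2], "roll": 0},
  ],
)

```text
time_s: 10.05
tcp_pos: [0.5319, -0.0024, 0.075]
ee_rot: [[-0.049, -0.999, -0.001], [-0.999, 0.049, -0.0], [0.0, 0.001, -1.0]]
wrist_force: [0.2, 1.9, -0.0]
gripper_width: 0.713
```

```bash
python3 - <<'E'
from h import *
st();im,_=tilt(zmin=.056)
_,Q=tilt("top",zmin=.056);print(np.round(Q[::8]).tolist())
cv2.imwrite("pics/side6.png",cv2.resize(im[60:260,150:400],None,fx=3,fy=3,interpolation=2)[:,:,::-1])
E
```

```text
t 10.05 stand mm [-0.1 -1.4] z 75.0 yaw -92.8 F [ 0.2  1.9 -0. ] M [ 0.68 -0.13  0.01] w 0.713 J [ 17.  23. -24.  -0. -43. -20.]Traceback (most recent call last):
  File "<stdin>", line 2, in <module>
  File "h.py", line 26, in tilt
    l=cv2.fitLine(Q.astype(np.float32),cv2.DIST_HUBER,0,.01,.01).ravel()
      ~~~~~~~~~~~^^^^^^^^^^^^^^^^^^^^^^^^^^^^^^^^^^^^^^^^^^^^^^^
cv2.error: OpenCV(4.12.0) /io/opencv/modules/imgproc/src/linefit.cpp:50: error: (-215:Assertion failed) count > 0 in function 'fitLine2D_wods'
```

```bash
python3 - <<'E'
from h import *
a=capture("side")[0];b=capture("top")[0]
A1=cv2.resize(a[150:250,170:290],(480,400),interpolation=2)
B1=cv2.resize(b[150:230,240:336],(480,400),interpolation=2)
o=np.vstack([A1,B1])[:, :];o=np.hstack([A1[:, :400],B1[:, :400]])
cv2.imwrite("pics/s6.png",np.clip(o.astype(float)*1.5,0,255).astype(np.uint8)[:,:,::-1])
for c in("side","top"):
    for l in("plate_center","big_hole","small_hole"):print(c,l,[(np.round(x["position"],3).tolist(),round(x["p"],2)) for x in search_frame(c,l)[:2]])
E
```

```text
side plate_center []
side big_hole [([0.364, -0.206, 0.014], 0.57)]
side small_hole []
top plate_center [([0.567, 0.284, 0.044], 0.26)]
top big_hole [([0.509, 0.034, 0.08], 0.66), ([0.615, 0.422, 0.019], 0.41)]
top small_hole [([0.505, 0.039, 0.079], 0.58)]
```

View pics/s6.png

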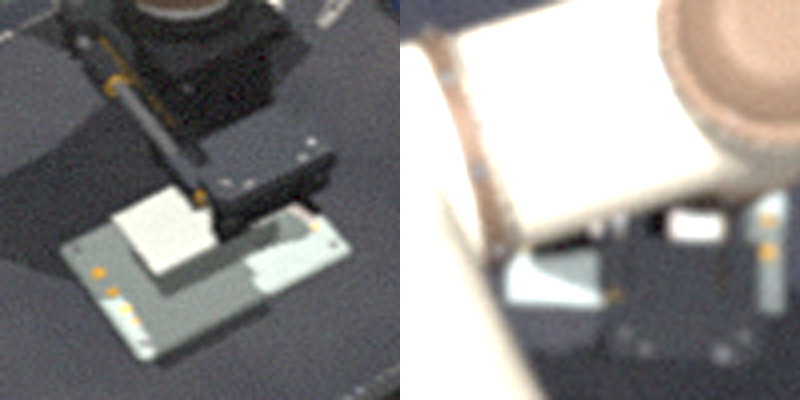

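```bash
cat >> h.py <<'E'
def proj(c,p):
    k=get_calibration(c);f=192/np.tan(np.radians(k["fov_y"]/2))
    q=(np.asarray(p)-k["origin"])@k["attitude"];return np.round([f*q[0]/q[2]+k["cx"],f*q[1]/q[2]+k["cy"]],0)
E
python3 - <<'E'
from h import *
for b in(30,50,65,80):
    r=np.radians(b)
    for s in(46,-66):
        y=-1.4-s*np.sin(r);z=76.6+s*np.cos(r)
        print(b,s,[[((proj(c,[*stand(x,y),z/1000])-o)*k).tolist() for x in(-32,32)] for c,o,k in(("side",[170,150],4),("top",[240,150],5))])
im,d,P=look("side")
c,n=np.cos(A),np.sin(A);q=P[...,:2]-S0;Y=(-n*q[...,0]+c*q[...,1])*1000;X=(c*q[...,0]+n*q[...,1])*1000
np.set_printoptions(linewidth=250)
print("side: y',x',z every 5px rows 184..216, cols 190..260")
for v in range(180,222,4):print(v,[(int(X[v,u]),int(Y[v,u]),int(P[v,u,2]*1000),int(im[v,u].mean())) if d[v,u]>0 else 0 for u in range(192,262,6)])
E
```

```text
30 46 [[[128.0, 120.0], [184.0, 188.0]], [[315.0, 245.0], [315.0, 115.0]]]
30 -66 [[[216.0, 188.0], [272.0, 252.0]], [[185.0, 265.0], [190.0, 145.0]]]
50 46 [[[112.0, 140.0], [168.0, 212.0]], [[335.0, 245.0], [340.0, 120.0]]]
50 -66 [[[240.0, 160.0], [296.0, 224.0]], [[155.0, 260.0], [160.0, 140.0]]]
65 46 [[[104.0, 156.0], [160.0, 228.0]], [[345.0, 250.0], [350.0, 125.0]]]
65 -66 [[[252.0, 140.0], [308.0, 204.0]], [[140.0, 255.0], [145.0, 135.0]]]
80 46 [[[100.0, 172.0], [156.0, 240.0]], [[350.0, 255.0], [350.0, 130.0]]]
80 -66 [[[256.0, 116.0], [312.0, 184.0]], [[130.0, 250.0], [135.0, 130.0]]]
side: y',x',z every 5px rows 184..216, cols 190..260
180 [(-143, -2, 0, 41), (-131, 9, 3, 38), (-4, -32, 146, 45), (-31, -4, 104, 36), (37, -24, 181, 28), (52, -16, 189, 23), (50, 0, 178, 34), (58, 9, 179, 64), (64, 20, 178, 65), (71, 31, 177, 67), (-55, 131, -1, 56), (-46, 144, 0, 63)]
184 [(-132, -8, -1, 44), (-123, 4, 0, 39), (-113, 17, 0, 40), (18, -29, 153, 79), (38, -25, 169, 27), (52, -17, 177, 55), (59, -6, 177, 63), (68, 3, 179, 64), (75, 14, 178, 62), (81, 25, 177, 70), (89, 35, 17
[... 1422 characters left out ...]
, 1, 61)]
212 [(-39, -58, 11, 105), (-29, -47, 14, 107), (3, -45, 48, 137), (14, -35, 51, 166), (20, -22, 49, 168), (20, -6, 38, 93), (21, 9, 27, 63), (18, 28, 11, 87), (26, 41, 11, 168), (38, 51, 15, 165), (43, 66, 11, 162), (44, 83, 0, 72)]
216 [(-27, -65, 13, 104), (-21, -51, 9, 103), (-12, -39, 10, 87), (20, -39, 45, 171), (21, -23, 35, 64), (19, -6, 21, 63), (21, 9, 11, 93), (29, 21, 11, 164), (38, 33, 13, 162), (47, 45, 13, 160), (48, 62, 2, 80), (56, 75, 2, 60)]
220 [(-16, -71, 12, 97), (-8, -58, 13, 102), (0, -46, 13, 105), (18, -39, 28, 58), (20, -24, 18, 60), (23, -9, 11, 101), (30, 3, 10, 99), (40, 15, 11, 159), (48, 27, 12, 152), (48, 44, 0, 53), (57, 56, 0, 54), (65, 69, 0, 61)]
```

The views disagree with the expected pose: the upper half of the plate isn't visible where it should be. I'll lift clear and re-measure.

Request:
arm_command(
  rows=[
    {"fingers": 50, "travel": [0, 0, -3], "roll": 0},
    {"fingers": 50, "travel": [0, 0, -7], "roll": 0},
    {"fingers": 50, "travel": [0, 0, -10], "roll": 0},
    {"fingers": 50, "travel": [0, 0, -12], "roll": 0},
    {"fingers": 50, "travel": [0, 0, -12], "roll": 0},
  ],
)

```text
time_s: 11.05
tcp_pos: [0.5338, -0.0022, 0.1989]
ee_rot: [[-0.048, -0.999, 0.007], [-0.999, 0.048, 0.001], [-0.001, -0.007, -1.0]]
wrist_force: [0.4, -0.2, -1.6]
gripper_width: 0.722
```

```bash
python3 - <<'E'
from h import *
st()
a=capture("side")[0];b=capture("top")[0]
A1=cv2.resize(a[110:250,150:290],(600,600),interpolation=2);
cv2.imwrite("pics/s7.png",(255*(A1/255.)**.6).astype(np.uint8)[:,:,::-1])
im,d,P=look("side");s=sense();q=(P-s["tcp_pos"])@s["ee_rot"]*1000
m=(d>0)&(abs(q[...,1])<30)&(abs(q[...,0])<110)&(q[...,2]<110)&(q[...,2]>-45)&(P[...,2]>.062)
print(m.sum(),np.c_[np.round(q[m]),im[m].mean(-1).round()][::6].astype(int).tolist())
E
```

```text
t 11.05 stand mm [ 1.9 -1.1] z 198.9 yaw -92.8 F [ 0.4 -0.2 -1.6] M [ 0.11 -0.13  0.08] w 0.722 J [ 17.  15. -16.   0. -59. -20.]
28 [[4, 30, -37, 43], [6, 30, -10, 25], [-22, -30, 15, 101], [-34, -8, 51, 106], [-32, -20, 50, 102]]
```

View pics/s7.png

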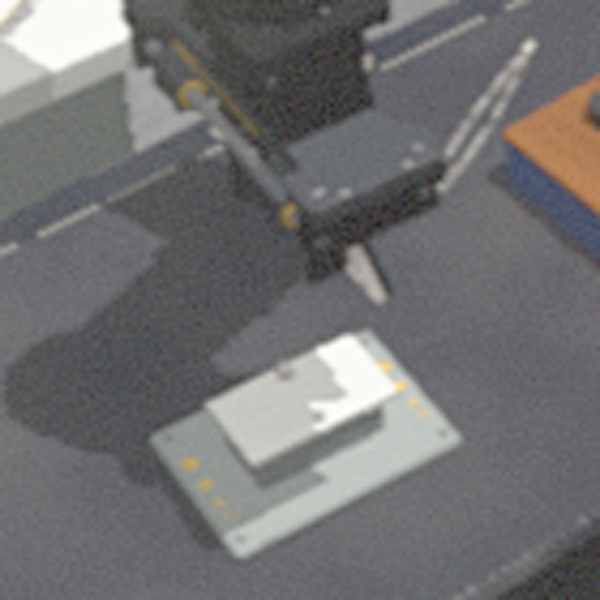

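The plate is still held. Its light side strip runs (350,245)→(382,300), leaning past vertical with the tail toward +y. I'll compute the lean exactly.

```bash
cat >> h.py <<'E'
def onx(c,px,x): # pixel ray with stand plane x'=x mm -> (y',z) mm
    k=get_calibration(c);f=192/np.tan(np.radians(k["fov_y"]/2))
    r=k["attitude"]@np.array([(px[0]-k["cx"])/f,(px[1]-k["cy"])/f,1]);o=k["origin"]
    R=np.array([[np.cos(A),np.sin(A)],[-np.sin(A),np.cos(A)]])
    o2=R@(o[:2]-S0);r2=R@r[:2];t=(x/1000-o2[0])/r2[0]
    return np.round([1000*(o2[1]+t*r2[1]),1000*(o[2]+t*r[2])],1)
E
python3 - <<'E'
from h import *
for p in((345,250),(357,243),(375,302),(384,298)):
    print(p,onx("side",np.array(p)/4.286+[150,110],34))
E
```

```text
(345, 250) [ 16.1 191. ]
(357, 243) [ 23.5 192. ]
(375, 302) [ 33.  140.7]
(384, 298) [ 38.7 140.4]
```

The plate is leaning about 18° past vertical, but it has shifted toward the pads' +y edge and pivots loosely. That makes it easy to turn. I'll set its low end on the pedestal top, short of the +y edge, and arc the gripper down toward −y.

Request:
arm_command(
  rows=[
    {"fingers": 50, "travel": [-0.5, 0.2, 4], "roll": 0},
    {"fingers": 50, "travel": [-0.5, 0.2, 7], "roll": 0},
    {"fingers": 50, "travel": [-0.5, 0.2, 8.3], "roll": 0},
    {"fingers": 50, "travel": [-0.6, 0.2, 8.8], "roll": 0},
    {"fingers": 50, "travel": [-0.6, 0.2, 9.2], "roll": 0},
    {"fingers": 50, "travel": [-0.3, 0.2, 9.4], "roll": 0},
    {"fingers": 50, "travel": [0.1, 0.2, 9.7], "roll": 0},
    {"fingers": 50, "travel": [0.5, 0.2, 10.0], "roll": 0},
    {"fingers": 50, "travel": [0.5, 0.2, 10.0], "roll": 0},
  ],
)

```text
time_s: 12.1
tcp_pos: [0.5279, -0.011, 0.0996]
ee_rot: [[-0.046, -0.999, -0.005], [-0.999, 0.046, -0.007], [0.007, 0.005, -1.0]]
wrist_force: [-11.5, -10.4, 29.6]
gripper_width: 0.715
```

```bash
cat >> h.py <<'E'
def near():
    for c in("side","top"):
        im,d,P=look(c);q=(P[...,:2]-S0);X=(np.cos(A)*q[...,0]+np.sin(A)*q[...,1])*1000;Y=(np.cos(A)*q[...,1]-np.sin(A)*q[...,0])*1000;Z=P[...,2]*1000
        s=sense();
        m=(d>0)&(abs(X)<36)&(abs(Y)<130)&(Z>54)&(Z<s["tcp_pos"][2]*1000+60)
        print(c,m.sum(),np.c_[X[m],Y[m],Z[m],im[m].mean(-1)][::max(1,m.sum()//25)].round().astype(int).tolist())
    return im
E
python3 -c "
from h import *
st();near()"
```

```text
t 12.1 stand mm [ -3.7 -10.2] z 99.6 yaw -92.7 F [-11.5 -10.4  29.6] M [-2.63  3.38  0.3 ] w 0.715 J [ 17.  21. -23.   0. -46. -20.]
side 70 [[-33, -20, 141, 57], [-33, -15, 134, 26], [-35, -14, 129, 45], [-36, -8, 125, 36], [-33, -12, 126, 36], [-36, -9, 118, 35], [-35, -10, 116, 52], [-34, -5, 113, 21], [-34, -8, 111, 49], [-34, -2, 109, 21], [-35, -2, 103, 20], [-35, -18, 111, 32], [-35, -16, 106, 32], [-34, -17, 104, 28], [-35, -14, 93, 29], [-35, -17, 91, 21], [-19, 2, 54, 114], [28, 25, 81, 104], [27, 31, 76, 48], [26, 24, 76, 146], [27, 28, 75, 117], [28, 33, 73, 46], [27, 25, 73, 151], [27, 31, 69, 112], [27, 37, 65, 56], [26, 29, 66, 148], [29, 33, 66, 113], [27, 39, 60, 59], [27, 31, 61, 148], [29, 35, 61, 105], [34, -3, 87, 65], [30, 37, 57, 108], [36, -10, 90, 67], [35, -20, 89, 132], [20, 1, 55, 119]]
top 113 [[-18, 1, 142, 69], [-19, -8, 149, 88], [-22, -2, 155, 20], [-16, 18, 95, 115], [-25, -5, 155, 69], [-20, 24, 101, 86], [-26, -1, 145, 18], [-26, -10, 150, 168], [-22, 26, 94, 57], [-27, 1, 140, 30], [-29, -7, 153, 127], [-21, 34, 71, 69], [-24, 25, 91, 30], [-31, 1, 145, 34], [-31, -8, 150, 119], [-23, 38, 62, 60], [-25, 29, 79, 15], [-25, 43, 56, 169], [-26, 34, 71, 15], [-29, 25, 93, 15], [-28, 38, 61, 34], [-30, 29, 79, 18], [-30, 41, 58, 64], [-33, 32, 81, 14], [-34, 23, 94, 36], [-34, 36, 71, 30], [-35, 27, 80, 61], [-36, 41, 60, 73], [-35, 30, 60, 77]]
```

The plate's low end is on the pedestal top at y'≈35, leaning about 25° past vertical and wedged under the palm with 30 N. Releasing here lets it tip the right way: black up, onto the pedestal, between the open fingers. I'll relieve the force and open.

Request:
arm_command(
  rows=[
    {"fingers": 50, "travel": [0, 0, -0.2], "roll": 0},
    {"fingers": 100, "travel": [0, 0, -0.3], "roll": 0},
    {"fingers": 100, "travel": [0, 0, -0.3], "roll": 0},
    {"fingers": 100, "travel": [0, 0, -0.3], "roll": 0},
    {"fingers": 100, "travel": [0, 0, -0.3], "roll": 0},
    {"fingers": 100, "travel": [0, 0, -0.3], "roll": 0},
  ],
)

```text
time_s: 12.8
tcp_pos: [0.53, -0.0068, 0.0982]
ee_rot: [[-0.048, -0.999, -0.001], [-0.999, 0.048, -0.0], [0.0, 0.001, -1.0]]
wrist_force: [-0.1, -0.2, 0.0]
gripper_width: 0.983
```

```bash
python3 -c "
from h import *
st();near()"
```

```text
t 12.8 stand mm [-1.7 -5.9] z 98.2 yaw -92.8 F [-0.1 -0.2  0. ] M [ 0.13 -0.06  0.09] w 0.983 J [ 17.  21. -23.  -0. -46. -20.]
side 644 [[-36, -5, 61, 18], [-26, -5, 59, 16], [-15, -9, 65, 16], [-13, -13, 61, 13], [-3, -5, 63, 25], [-7, -16, 62, 13], [-13, -29, 61, 18], [-21, -39, 57, 26], [-31, -61, 57, 16], [6, -13, 62, 14], [-1, -31, 63, 15], [-22, -55, 55, 21], [16, -8, 62, 20], [2, -33, 60, 14], [-17, -61, 56, 19], [22, -11, 62, 7], [10, -34, 61, 13], [-4, -54, 58, 19], [-14, -73, 57, 23], [23, -18, 56, 62], [24, -29, 61, 13], [20, -35, 58, 13], [24, -43, 63, 20], [3, -72, 54, 21], [24, -54, 60, 25], [15, -79, 56, 33]]
top 226 [[6, -74, 57, 41], [0, -66, 58, 16], [-2, -62, 54, 29], [-7, -16, 59, 14], [-6, -40, 58, 28], [-11, -8, 62, 16], [-9, -32, 60, 17], [-15, 24, 69, 66], [-13, -16, 60, 8], [-11, -40, 59, 31], [-16, -3, 64, 35], [-15, -27, 60, 21], [-20, 26, 65, 87], [-18, -16, 64, 15], [-17, -40, 57, 35], [-22, -3, 65, 32], [-20, -30, 57, 72], [-25, 26, 65, 83], [-23, -19, 62, 71], [-29, 26, 69, 67], [-26, -19, 64, 81], [-32, 29, 73, 103], [-28, -16, 61, 35], [-34, 26, 69, 50], [-30, -30, 54, 104], [-34, -70, 54, 10]]
```

Black is up and the plate is lying on the pedestal. I'll lift away and measure it.

Request:
arm_command(
  rows=[
    {"fingers": 100, "travel": [0, 0, -5], "roll": 0},
    {"fingers": 100, "travel": [0, 0, -10], "roll": 0},
    {"fingers": 100, "travel": [-5, 0, -12], "roll": 0},
    {"fingers": 100, "travel": [-10, 0, -12], "roll": 0},
    {"fingers": 100, "travel": [-12, 0, -12], "roll": 0},
    {"fingers": 100, "travel": [-12, 0, -12], "roll": 0},
  ],
)

```text
time_s: 13.5
tcp_pos: [0.536, 0.1157, 0.2186]
ee_rot: [[-0.045, -0.999, 0.001], [-0.999, 0.045, 0.001], [-0.001, -0.001, -1.0]]
wrist_force: [0.0, -0.2, 0.2]
gripper_width: 0.999
```

```bash
cat >> h.py <<'E'
def plate(c,zlo=.05,zhi=.085,grey=70):
    im,d,P=look(c);q=(P[...,:2]-S0);X=(np.cos(A)*q[...,0]+np.sin(A)*q[...,1])*1000;Y=(np.cos(A)*q[...,1]-np.sin(A)*q[...,0])*1000;Z=P[...,2]*1000
    m=(d>0)&(abs(X)<60)&(abs(Y)<110)&(Z>zlo*1e3)&(Z<zhi*1e3)&(im.mean(-1)<grey)
    m=cv2.morphologyEx(m.astype(np.uint8),cv2.MORPH_OPEN,np.ones((3,3)))>0
    p=np.c_[X[m],Y[m],Z[m]];co=np.linalg.lstsq(np.c_[p[:,:2],np.ones(len(p))],p[:,2],rcond=None)[0]
    r=cv2.minAreaRect(p[:,:2].astype(np.float32));print(c,m.sum(),"stand rect",np.round(r[0],1),np.round(r[1],1),round(r[2],1),"plane slopes deg",np.round(np.degrees(np.arctan(co[:2])),1),"z@0",co[2].round(1),"z at ctr",(co@[r[0][0],r[0][1],1]).round(1))
    return im
E
python3 - <<'E'
from h import *
st();im=plate("side");t=plate("top")
o=np.hstack([cv2.resize(im[150:250,170:290],(480,400),interpolation=2)[:,:400],cv2.resize(t[150:230,240:336],(480,400),interpolation=2)[:,:400]])
cv2.imwrite("pics/s8.png",(255*(o/255.)**.6).astype(np.uint8)[:,:,::-1])
for c in("side","top"):
    for l in("plate_center","big_hole","small_hole"):print(c,l,[(np.round(x["position"],3).tolist(),round(x["p"],2)) for x in search_frame(c,l)[:2]])
E
```

```text
t 13.5 stand mm [ -1.5 116.8] z 218.6 yaw -92.6 F [ 0.  -0.2  0.2] M [ 0.13  0.02 -0.01] w 0.999 J [ 29.  15. -12.  -0. -63. -32.]
side 853 stand rect [ -8.1 -21. ] [99.1 68. ] 88.4 plane slopes deg [2.3 9.2] z@0 64.2 z at ctr 60.4
top 771 stand rect [ -8.2 -27.3] [106.6  61.4] 89.4 plane slopes deg [1.7 9.2] z@0 63.9 z at ctr 59.2
side plate_center [([0.522, -0.029, 0.058], 0.93), ([0.568, 0.263, 0.044], 0.46)]
side big_hole [([0.522, -0.026, 0.059], 0.81), ([0.554, -0.002, 0.013], 0.2)]
side small_hole [([0.528, -0.03, 0.06], 0.71)]
top plate_center []
top big_hole [([0.524, -0.025, 0.064], 0.55), ([0.529, 0.036, 0.013], 0.53)]
top small_hole [([0.523, -0.023, 0.059], 0.98), ([0.527, 0.031, 0.012], 0.18)]
```

View pics/s8.png

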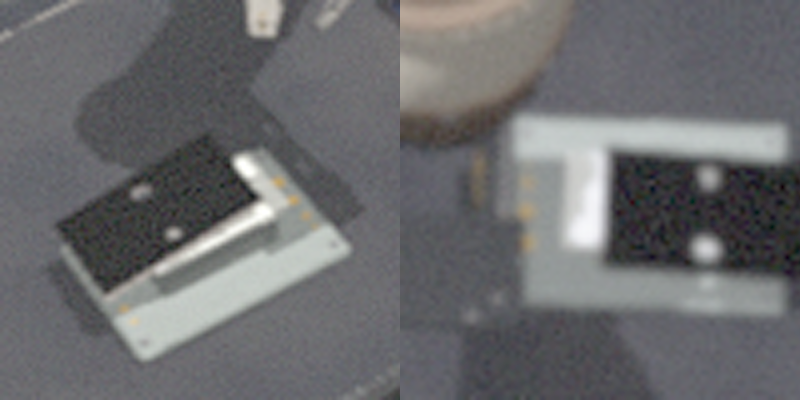

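Black is up. The plate rests skewed on the pins, with its centre at x'≈−8, y'≈−27.5 and a 9° slope. I'll re-pinch it near its centre with the jaws centred on the stand, which also recentres it in x.

Request:
arm_command(
  rows=[
    {"fingers": 100, "travel": [5, 0, 2], "roll": 0},
    {"fingers": 100, "travel": [10, 0, 5], "roll": 0},
    {"fingers": 100, "travel": [14.5, 0, 8], "roll": 0},
    {"fingers": 100, "travel": [14.5, 0, 10], "roll": 0},
    {"fingers": 100, "travel": [14.5, 0, 10], "roll": 0},
    {"fingers": 100, "travel": [14.5, 0, 10], "roll": 0},
  ],
)

```text
time_s: 14.5
tcp_pos: [0.5291, -0.0325, 0.1188]
ee_rot: [[-0.05, -0.999, -0.0], [-0.999, 0.05, -0.001], [0.001, 0.0, -1.0]]
wrist_force: [0.9, -0.2, 0.2]
gripper_width: 0.999
```

```bash
python3 -c "
from h import *
st();go(stand(-1.2,-28),.052)"
```

```text
t 14.5 stand mm [ -1.4 -31.6] z 118.8 yaw -92.8 F [ 0.9 -0.2  0.2] M [ 0.12 -0.16 -0.02] w 0.999 J [ 14.  20. -22.   0. -49. -17.]
travel [-0.37 -0.02  6.68] roll -0.1
```

Request:
arm_command(
  rows=[
    {"fingers": 100, "travel": [-0.3, 0, 4], "roll": 0},
    {"fingers": 100, "travel": [-0.3, 0, 6], "roll": 0},
    {"fingers": 100, "travel": [-0.3, 0, 6.7], "roll": 0},
    {"fingers": 100, "travel": [-0.3, 0, 6.7], "roll": 0},
    {"fingers": 50, "travel": [-0.3, 0, 6.7], "roll": 0},
    {"fingers": 50, "travel": [-0.3, 0, 6.7], "roll": 0},
    {"fingers": 50, "travel": [-0.3, 0, 6.7], "roll": 0},
    {"fingers": 50, "travel": [-0.3, 0, 6.7], "roll": 0},
    {"fingers": 50, "travel": [-0.3, 0, 6.7], "roll": 0},
    {"fingers": 50, "travel": [-0.3, 0, 6.7], "roll": 0},
  ],
)

```text
time_s: 15.5
tcp_pos: [0.5289, -0.029, 0.0522]
ee_rot: [[-0.049, -0.999, 0.0], [-0.999, 0.049, -0.0], [0.0, -0.0, -1.0]]
wrist_force: [-2.1, 0.5, 6.0]
gripper_width: 0.73
```

```bash
python3 -c "
from h import *
st()"
```

```text
t 15.5 stand mm [ -1.8 -28.1] z 52.2 yaw -92.8 F [-2.1  0.5  6. ] M [ 0.27  0.81 -0.06] w 0.73 J [ 14.  25. -26.   0. -39. -17.]
```

Request:
arm_command(
  rows=[
    {"fingers": 50, "travel": [0, 0, -2], "roll": 0},
    {"fingers": 50, "travel": [0, 0, -4], "roll": 0},
    {"fingers": 50, "travel": [0, 0, -6], "roll": 0},
    {"fingers": 50, "travel": [0, 0, -6], "roll": 0},
    {"fingers": 50, "travel": [0, 0, -6], "roll": 0},
  ],
)

```text
time_s: 16.0
tcp_pos: [0.5288, -0.0289, 0.1112]
ee_rot: [[-0.049, -0.999, 0.0], [-0.999, 0.049, 0.001], [-0.001, -0.0, -1.0]]
wrist_force: [-0.0, 0.8, -1.9]
gripper_width: 0.727
```

```bash
cat >> h.py <<'E'
def inhand():
    s=sense();R=s["ee_rot"];
    for c in("side","top"):
        im,d,P=look(c);q=(P-s["tcp_pos"])@R*1000
        m=(d>0)&(abs(q[...,1])<29)&(abs(q[...,0])<90)&(q[...,2]<40)&(q[...,2]>-25)&(im.mean(-1)<75)
        m&=(abs(q[...,0])>14)
        a=q[m]
        if len(a)<20: print(c,len(a));continue
        for sgn in(1,-1):
            b=a[a[:,0]*sgn>0]
            if len(b)>10:
                l=cv2.fitLine(b[:,[0,2]].astype(np.float32),cv2.DIST_HUBER,0,.01,.01).ravel()
                print(c,"y' side",-sgn,len(b),"slope deg (+ = +y' up)",round(np.degrees(np.arctan(l[1]/l[0])),1),"z at 0",round(l[3]-l[2]*l[1]/l[0],1),"end pct",np.round(np.percentile(-b[:,0],[0,1,3,97,99,100]),1))
E
python3 - <<'E'
from h import *
st();inhand()
for c in("side","top"):
    for l in("plate_center","big_hole","small_hole"):print(c,l,[(np.round(x["position"],3).tolist(),round(x["p"],2)) for x in search_frame(c,l)[:2]])
E
```

```text
t 16.0 stand mm [ -1.9 -28. ] z 111.2 yaw -92.8 F [-0.   0.8 -1.9] M [ 0.09 -0.02  0.02] w 0.727 J [ 14.  20. -22.  -0. -48. -17.]
side y' side -1 353 slope deg (+ = +y' up) 8.7 z at 0 -5.5 end pct [-54.3 -53.6 -53.  -15.3 -14.6 -14. ]
top y' side -1 51 slope deg (+ = +y' up) 8.6 z at 0 -4.6 end pct [-52.6 -52.4 -52.1 -16.  -15.3 -14.6]
top y' side 1 39 slope deg (+ = +y' up) 4.5 z at 0 -9.1 end pct [16.7 16.8 18.3 50.7 51.1 51.2]
side plate_center [([0.528, -0.063, 0.111], 0.68), ([0.621, 0.415, 0.016], 0.46)]
side big_hole [([0.452, 0.291, 0.058], 0.68)]
side small_hole [([0.529, -0.063, 0.11], 0.83)]
top plate_center [([0.51, -0.032, 0.114], 0.57)]
top big_hole [([0.506, -0.031, 0.118], 0.56)]
top small_hole [([0.506, -0.031, 0.117], 0.66)]
```

The pinch is at the plate centre to within about 1 mm, with the 8.7° slope kept. I'll go over the pins and come down; the pedestal's −y edge levels the plate.

Request:
arm_command(
  rows=[
    {"fingers": 50, "travel": [-2.75, -0.1, 0], "roll": 0},
    {"fingers": 50, "travel": [-2.75, -0.1, 3], "roll": 0},
    {"fingers": 50, "travel": [-2.75, -0.1, 4.5], "roll": 0},
    {"fingers": 50, "travel": [-2.75, -0.1, 4.9], "roll": 0},
    {"fingers": 50, "travel": [-2.75, -0.1, 5.2], "roll": 0},
    {"fingers": 50, "travel": [-2.75, -0.1, 5.5], "roll": 0},
    {"fingers": 50, "travel": [-2.75, -0.1, 5.7], "roll": 0},
    {"fingers": 50, "travel": [-2.75, -0.1, 5.8], "roll": 0},
    {"fingers": 50, "travel": [-2.75, -0.1, 5.8], "roll": 0},
  ],
)

```text
time_s: 17.3
tcp_pos: [0.5317, -0.0018, 0.0553]
ee_rot: [[-0.048, -0.999, 0.001], [-0.999, 0.048, -0.0], [0.0, -0.001, -1.0]]
wrist_force: [-2.3, -0.4, 4.5]
gripper_width: 0.724
```

```bash
python3 -c "
from h import *
st();inhand()"
```

```text
t 17.3 stand mm [-0.3 -0.8] z 55.3 yaw -92.7 F [-2.3 -0.4  4.5] M [-0.27  0.6   0.04] w 0.724 J [ 17.  25. -25.   0. -40. -20.]
side y' side -1 344 slope deg (+ = +y' up) 7.2 z at 0 -5.5 end pct [-53.7 -53.2 -52.4 -15.4 -14.6 -14.1]
top y' side -1 58 slope deg (+ = +y' up) 6.3 z at 0 -4.6 end pct [-53.4 -53.3 -53.3 -15.8 -15.8 -15.7]
top y' side 1 11 slope deg (+ = +y' up) 15.7 z at 0 -0.3 end pct [18.4 19.4 21.6 42.1 42.1 42.2]
```

The underside at the centre is now below the pin tips, so the pins are in the holes. I'll press 3 mm more, release, and back off upward.

Request:
arm_command(
  rows=[
    {"fingers": 50, "travel": [0, 0, 0.2], "roll": 0},
    {"fingers": 50, "travel": [0, 0, 0.3], "roll": 0},
    {"fingers": 50, "travel": [0, 0, 0.4], "roll": 0},
    {"fingers": 100, "travel": [0, 0, 0.4], "roll": 0},
    {"fingers": 100, "travel": [0, 0, 0.4], "roll": 0},
    {"fingers": 100, "travel": [0, 0, 0.4], "roll": 0},
    {"fingers": 100, "travel": [0, 0, 0.4], "roll": 0},
    {"fingers": 100, "travel": [0, 0, -5], "roll": 0},
    {"fingers": 100, "travel": [0, 0, -8], "roll": 0},
    {"fingers": 100, "travel": [0, 0, -12], "roll": 0},
  ],
)

```text
time_s: 18.4
tcp_pos: [0.5307, -0.0016, 0.1744]
ee_rot: [[-0.049, -0.999, -0.002], [-0.999, 0.049, -0.0], [0.0, 0.002, -1.0]]
wrist_force: [1.0, 0.3, -1.1]
gripper_width: 0.997
```

Request:
arm_command(
  rows=[
    {"fingers": 100, "travel": [-5, 0, -3], "roll": 0},
    {"fingers": 100, "travel": [-10, 0, -5], "roll": 0},
    {"fingers": 100, "travel": [-15, 0, -8], "roll": 0},
    {"fingers": 100, "travel": [-15, 0, -8], "roll": 0},
    {"fingers": 100, "travel": [-15, 0, -8], "roll": 0},
  ],
)

```text
time_s: 18.9
tcp_pos: [0.5393, 0.1507, 0.255]
ee_rot: [[-0.045, -0.999, 0.003], [-0.999, 0.045, 0.002], [-0.002, -0.003, -1.0]]
wrist_force: [-0.1, 0.1, -1.1]
gripper_width: 1.007
```

```bash
python3 - <<'E'
from h import *
st();im=plate("side",.045);t=plate("top",.045)
o=np.hstack([cv2.resize(im[150:250,170:290],(480,400),interpolation=2)[:,:400],cv2.resize(t[150:230,240:336],(480,400),interpolation=2)[:,:400]])
cv2.imwrite("pics/s9.png",(255*(o/255.)**.6).astype(np.uint8)[:,:,::-1])
E
```

```text
t 18.9 stand mm [  0.2 151.9] z 255.0 yaw -92.6 F [-0.1  0.1 -1.1] M [ 0.06 -0.09 -0.  ] w 1.007 J [ 32.  15.  -7.   0. -68. -35.]
side 944 stand rect [-0.1  1.4] [113.3  69.6] 89.0 plane slopes deg [ 0.5 -0. ] z@0 57.2 z at ctr 57.2
top 852 stand rect [-0.8  1.7] [ 60.4 106.1] 0.3 plane slopes deg [-0. -0.] z@0 56.9 z at ctr 56.9
```

View pics/s9.png

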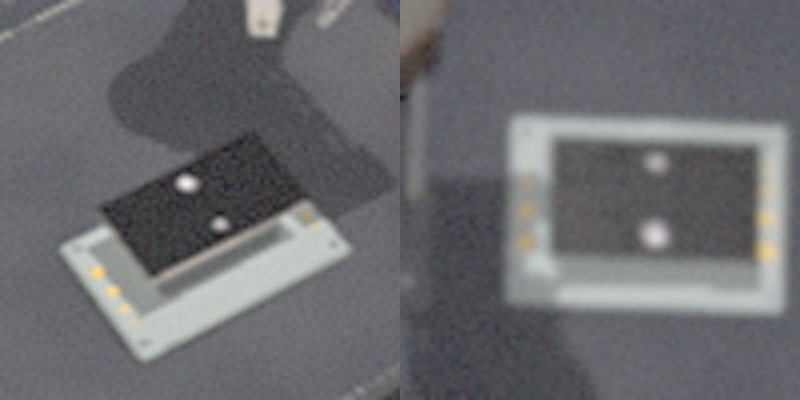

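The plate is seated: it lies flat at top z 56.9 mm, the same as at the start. Black is up and the pins show in the holes, the larger one on the robot side. One quick check of the other things, then I'll hand in.

```bash
python3 - <<'E'
from h import *
capture("side");capture("top")
for c,l in[("side","jar_green"),("side","palm_red"),("top","pale_cards"),("top","dish"),("top","loupe"),("top","torch")]:
    print(l,[np.round(x["position"],3).tolist() for x in search_frame(c,l)[:1]])
print(finish_job())
E
```

```text
jar_green []
palm_red [[0.625, 0.415, 0.014]]
pale_cards [[0.646, -0.222, 0.022]]
dish [[0.376, -0.207, 0.008]]
loupe [[0.373, 0.155, 0.016]]
torch [[0.46, 0.288, 0.056]]
the job is handed in; nothing more can be done
None
```

The sorting plate is black side up, seated flat on the stand over both pins and released. I handed the job in at about 19 s of the 54 s allowed.

**How it went:** I pinched the plate by its x sides and turned it using the riser's edge and then the pedestal. Part-way round it slipped to the edge of the finger pads, and I wedged it against the pedestal with about 30 N at the wrist. I let it go there, already past vertical, and it fell black side up onto the stand. I then re-pinched it at its centre, lowered it over the pins and let go.

**Last checks on the plate:**
- **Height and level:** the top face is at 57 mm with slopes of 0.5° or less, the same height as the seated plate at the start.
- **Position:** its centre is within about 2 mm of the stand's.
- **Holes:** both pins show in their holes, with the large hole on the large pin's side.

**Checks on the other things:**
- **Unchanged:** the palm stone, cards, dish and loupe were found within about 4 mm of where they started.
- **Not confirmed:** the green jar was not detected in the last look. The torch detection was false (it landed on the blue jar's spot), and I did not re-check the blue jar or the tweezers. I saw no sign in the pictures that the arm touched any of these four.

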